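# Hold a marked dowel in the V-blocks under the drill bit

### The job

Take the thick dowel with the pencilled ring from its rest and lay it in the two V-blocks of the drilling stand, ringed end towards the bit but still short of it; then slide it along the Vs until the ring is right under the bit's tip, without anything hitting the bit. Finish while holding: the gripper keeps the dowel pressed down firmly (about 10 N) onto both sides of the Vs, ready to drill, and the program ends in that hold. Leave the thin dowel, the glue bottle, the tin and the screwdriver alone.

Things in the scene. Friction and masses are not known exactly. Their poses are not given: they have to be found in the camera images.
- dowel: the work: plain light wooden dowel, 32 mm in diameter, 240 mm long, 90 to 180 g, loose. Origin at the middle of its length on its axis; x axis along it to the ringed end. A dark 3 mm wide ring is drawn round it 20 mm from that end. It starts lying on a rest, axis 30 mm above the table, about along world y (up to 0.3 rad off), ringed end towards -y
- rest_a: fixed wooden rest that the thick dowel lies on at the start; origin on the table under its middle, x axis along the dowel. End blocks 60 mm wide and 24 mm high stand 68 to 92 mm either way from the middle; between them only a 20 mm wide, 10 mm high strip runs under the dowel, so fingers pass freely beside its middle
- mark (a point): point on the dowel's axis at the middle of the ring, 100 mm from the dowel's middle
- tail (a point): point on the dowel's axis 100 mm from its middle, towards the plain end
- stand: fixed drilling stand on a plywood base, 370 x 110 x 18 mm. Origin on the table under the V's line; x axis along the Vs towards the bit (about world -y, up to 0.3 rad off), z up. Two wooden 90 degree V-blocks in line, at x -101 to -69 mm and x 64 to 126 mm, 64 mm wide, bottom of the V 40 mm and top edges 60 mm above the table. The gap between them is free for fingers down to the base
- v_mid (a point): point in the middle of the stand (x = 0, y = 0) where the axis of the seated 32 mm dowel lies, 62.6 mm above the table
- bit_tip (a point): tip of the drill bit, at x 110 mm, y 0, 87 mm above the table: 8 mm above the top of the seated dowel. It does not move or turn
- bit: the drill bit, 6 mm in diameter, 44 mm long, point down. Origin at its tip. Above it the chuck (30 mm wide, from 130 mm above the table) and the drill head (to 217 mm, nearest side at stand x 90 mm), carried by a column at stand x 190 mm
- v_near: the sloping faces of both V-blocks on the stand's -y side (nearer the robot); origin and axes as the stand's
- v_far: the sloping faces of both V-blocks on the stand's +y side (farther from the robot); origin and axes as the stand's
- thin_dowel: bystander: plain wooden dowel without a ring, 20 mm in diameter, 240 mm long, on the other rest. Origin at its middle, axis 24 mm above the table. Either dowel may be on the rest nearer the robot
- glue: bystander: upright white bottle, 54 mm in diameter, 140 mm high, origin under its foot
- tin: bystander: upright metal tin, 66 mm in diameter, 70 mm high, origin under its foot
- screwdriver: bystander: screwdriver with a black handle lying on the table beyond the rests, about along world y, 30 mm high at most; origin at its underside
Not all that is in view belongs to the job. Leave any purple look-alike of the dowel alone.

How it is judged:
By the outcome, as a careful person would: the job done as asked, in the order asked, and still so for the second after the job is handed in, while the arm keeps its last pose, push and grip.
It also fails if it takes over 48 s, if anything falls off the work surface, if the arm or the gripper's body presses on something with over 40 N, if the wrist force passes 120 N, or if a joint passes its speed limit or range.

### The arm

A 6-joint arm with a two-finger parallel gripper is mounted at the origin on the work surface. World frame = base frame: x ahead of the robot, y to its left, z up, the work surface at z = 0. Lengths are in m, angles in degrees, forces in N, time in s.
With the tool pointing down it reaches from about 0.275 to 0.75 m from the base axis. Payload 10.2 kg.
Tool frame: the origin (TCP) lies at the very end of the fingers, on their centre line; the grasp point (between the pads) lies 19 mm behind it; z points along the fingers, y is the line along which they close (so a half turn about z gives the same grasp; the last joint's range is limited). The gripper opens to 85 mm and grips with 20 to 120 N. Pads are 22 mm wide; open, the fingers measure 114 mm over their backs; the gripper's body (76 mm by 85 mm) begins 54 mm behind the grasp point. The pads swing forward as they close: fully open they stand 13 mm farther back than shut.
Start: joints at [63.232, 17.928, 85.812, -0, 76.261, -12.8], TCP at [0.127, 0.509, 0.231] pointing down, gripper open.
Joint ranges: [-168.41, 168.41], [-55.51, 124.54], [10.69, 146.95], [-70.63, 250.63], [1, 178], [-165.06, 165.06]. Speed limits (degrees/s): [136.94, 136.94, 172.46, 180, 180, 180].

### API

Orientations are given as a 3x3 rotation matrix whose columns are the frame's x, y, z axes.
In Python, from plant import observe, capture, finish_job gives the robot as it stands.
- The arm moves only by the tool step_arm, never from a script. Its argument "plan" is text: rows parted by semicolons, each of 6 numbers parted by spaces: the shift along the tool's x, y, z normalised to -1 to 1, where 1 is 0.02 m, then the turn, a rotation vector about the tool's x, y, z normalised to -1 to 1, where 1 is 0.08 rad. A call has 1 to 20 rows; each row shifts and turns the commanded pose from where the row before left it, along the tool's axes as they then stand; what a row does not reach is not made up. A row lasts 1/8 s, in which the tool goes at most 62.5 mm and 10.7 degrees, less where a joint would pass 70% of its speed; a pose out of reach is approached as far as the arm can. A call with a number of a shift or a turn outside -1 to 1 is refused whole. A call with a gripper value outside its range is refused whole. "grip" is the opening, from -1 (shut) to 1 (fully open), set as the call begins (left out, the last holds). The fingers move at their own pace and stop on an object; the grip force is fixed at half the most. Time passes only in rows, so rows that do not move let the fingers close. It gives the time, the measured TCP pose, the force, the opening and the grip force at its end, in the units of the state.
- observe(): the state, without advancing time (a new reading comes with each control period).
- capture(name): name is "scene" or "top" or "wrist"; returns a dict with "image" (420x560x3 uint8, red, green, blue), "range_z" (420x560 float32, m along the optical axis (not along the pixel's ray), 0 where there is no reading), "intrinsics" (3x3 intrinsics, pixels), "R" (3x3) and "t" (3): a world point X has camera coordinates R X + t. Camera axes: x right, y down, z forward; pixel columns grow to the right and rows downward; lengths in m; the calibration is good to about 2 mm. A picture is of the moment at which its call begins.
- finish_job(): hands the job in; it is judged then, once.
The state is a dict: "time_s": time; "joint_pos": joint angles; "dq": joint speeds; "joint_efforts": joint torques, N m; "tcp_pos": TCP position; "tool_rot": TCP orientation; "wrist_force": force on the tool from outside, world axes, zero at the start; "moment": the same for the moment, N m; "width": finger opening in m; "grasp_force": force on a finger pad.
Only numpy, scipy, OpenCV 4.12 (cv2) and the standard library are available. Lean on these libraries where they do the work, as an engineer would, in place of code of your own. Each camera call takes 0.05 s, during which the arm holds its last target. There are 200 camera calls.

## Working session

There is one attempt and no reset: what is moved stays moved. The work goes in short steps, Python scripts to look and compute and a tool call to move; the robot and the scene stay as the last step left them, time stands still between calls to the robot, and variables do not carry over. Pictures are saved under pics/ and viewed, at most 10 in all, crops included, and the job is handed in when it is done.

Besides the shell and the picture viewer there is one more tool, called after "Emit:" as name(argument=value, ...), one argument or row to a line, values as JSON. step_arm: Moves the arm, as the interface text tells. Its arguments: {"type":"object","properties":{"plan":{"type":"string"},"grip":{"type":"number"}},"required":["plan"]}

```bash
mkdir -p pics; ls; python3 - <<'E'
from plant import *
import cv2,numpy as np,pickle
for n in("scene","top"):
    c=capture(n);pickle.dump(c,open(n+".pkl","wb"))
    cv2.imwrite(f"pics/{n}0.png",c["image"][:,:,::-1])
    print(n,c["intrinsics"].round(1).tolist(),(-c["R"].T@c["t"]).round(3),c["R"].round(3).tolist())
s=observe();print(s)
E
```

```text
pics
scene [[391.9, 0.0, 284.8], [0.0, 391.9, 207.9], [0.0, 0.0, 1.0]] [1.482 0.075 0.742] [[0.035, 0.999, -0.019], [0.565, -0.035, -0.824], [-0.824, 0.018, -0.566]]
top [[393.2, 0.0, 278.1], [0.0, 393.2, 209.8], [0.0, 0.0, 1.0]] [0.427 0.116 1.161] [[-0.018, -1.0, 0.022], [-0.995, 0.016, -0.098], [0.098, -0.023, -0.995]]
{'time_s': 0.1, 'joint_pos': array([ 6.32325980e+01,  1.79565180e+01,  8.58491815e+01,  6.22700230e-05,
        7.62606700e+01, -1.28003400e+01]), 'dq': array([-0.06100521, -0.15234323, -0.03304904,  0.02827965,  0.07609691,
       -0.103604  ]), 'joint_efforts': array([ 4.93867716e-03, -4.12898219e+01, -2.60142052e+01, -1.93963706e-05,
        3.05255162e-03,  5.36537027e-05]), 'tcp_pos': array([0.12662756, 0.50926768, 0.23079292]), 'tool_rot': array([[-9.70434511e-01,  2.41364012e-01, -5.22634881e-04],
       [ 2.41364440e-01,  9.70433995e-01, -1.03376142e-03],
       [ 2.57669852e-04, -1.12934323e-03, -9.99999329e-01]]), 'wrist_force': array([ 0.51170248, -0.4015227 ,  0.56183028]), 'moment': array([-0.03423143, -0.05105298, -0.00710022]), 'grasp_force': 0.0, 'width': 0.08543868973998432}
```

View pics/scene0.png

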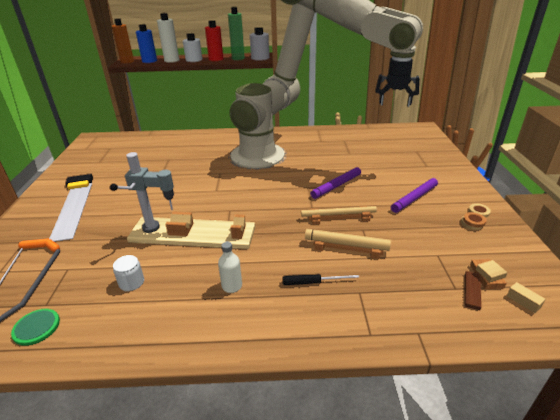

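View pics/top0.png

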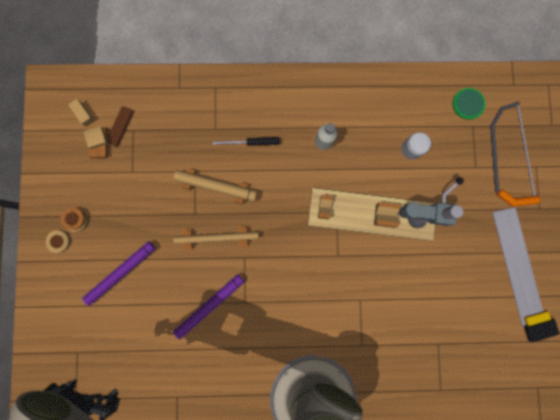

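Candidates for the ringed dowel:
- Light thick dowel at top (215,186) / scene (347,241), with a dark ring near its right/left end.
- Thin dowel at top (216,238) / scene (338,212).
- Purple look-alikes at top (210,306) and (120,273).

I choose the first one. Next I check it in a close crop and measure.

```bash
cat > h.py <<'E'
import numpy as np,cv2,pickle
def cloud(c):
    K,R,t,z=c["intrinsics"],c["R"],c["t"],c["range_z"]
    v,u=np.mgrid[0:z.shape[0],0:z.shape[1]]
    P=np.stack([(u-K[0,2])*z/K[0,0],(v-K[1,2])*z/K[1,1],z],-1)
    W=(P-t)@R; W[z==0]=np.nan
    return W
def proj(c,X):
    p=c["intrinsics"]@(c["R"]@np.asarray(X)+c["t"]); return p[:2]/p[2]
def ray(c,u,v):
    d=np.linalg.solve(c["intrinsics"],[u,v,1.]); return -c["R"].T@c["t"],c["R"].T@d
def onplane(c,u,v,z):
    o,d=ray(c,u,v); return o+d*(z-o[2])/d[2]
def tri(c1,p1,c2,p2):
    o1,d1=ray(c1,*p1);o2,d2=ray(c2,*p2)
    s=np.linalg.lstsq(np.stack([d1,-d2],1),o2-o1,rcond=None)[0]
    a,b=o1+s[0]*d1,o2+s[1]*d2; return (a+b)/2,np.linalg.norm(a-b)
E
python3 - <<'E'
from h import *
T=pickle.load(open("top.pkl","rb"));S=pickle.load(open("scene.pkl","rb"))
a=cv2.resize(T["image"][160:210,165:265],(600,300),interpolation=cv2.INTER_CUBIC)
b=cv2.resize(T["image"][180:245,300:480],(600,217),interpolation=cv2.INTER_CUBIC)
cv2.imwrite("pics/crop.png",np.vstack([a,b])[:,:,::-1])
for n,c,(r0,r1,c0,c1) in(("top",T,(160,210,165,265)),("scene",S,(222,262,298,400))):
    W=cloud(c)[r0:r1,c0:c1].reshape(-1,3)
    tb=W[W[:,2]<.012][:,2]
    W=W[W[:,2]>.034]
    m=W.mean(0);_,_,V=np.linalg.svd(W[:,:2]-m[:2],full_matrices=False);d=V[0]
    d=-d if d[1]>0 else d
    s=(W-m)[:,:2]@d; w=(W-m)[:,:2]@V[1]
    print(n,len(W),"table",np.nanmedian(tb),"m",m.round(4),"d",d.round(4),"ext",s.min(),s.max(),"w",np.ptp(w),"ztop",np.percentile(W[:,2],[50,95,99]).round(4),"mid",(m[:2]+d*(s.min()+s.max())/2).round(4))
# stand from scene/top clouds
for n,c in(("top",T),("scene",S)):
    W=cloud(c).reshape(-1,3)
    k=(W[:,0]>.3)&(W[:,0]<.62)&(W[:,1]<.06)&(W[:,1]>-.36)
    W=W[k]
    for lo,hi in((.012,.022),(.05,.065)):
        Q=W[(W[:,2]>lo)&(W[:,2]<hi)]
        r=cv2.minAreaRect((Q[:,:2]*1000).astype(np.float32)); print(n,lo,len(Q),np.median(Q[:,2]).round(4),r)
E
```

```text
top 867 table -0.000229008320658899 m [0.6118 0.2685 0.0428] d [-0.2734 -0.9619] ext -0.12144194754430394 0.11911237271551287 w 0.031556629817758454 ztop [0.0432 0.0481 0.0499] mid [0.6121 0.2696]
scene 650 table -0.0002844461612599075 m [0.6205 0.269  0.0418] d [-0.2709 -0.9626] ext -0.11726079242437369 0.1227586266169611 w 0.029361648629555055 ztop [0.0427 0.0465 0.0474] mid [0.6197 0.2663]
top 0.012 2943 0.0181 ((524.3357543945312, -185.68243408203125), (363.94366455078125, 110.7302017211914), 81.9800796508789)
top 0.05 549 0.0585 ((525.892578125, -173.71420288085938), (292.0435485839844, 64.01309967041016), 81.93163299560547)
scene 0.012 1889 0.0177 ((525.7796630859375, -186.80642700195312), (364.61492919921875, 113.85808563232422), 81.84335327148438)
scene 0.05 422 0.0573 ((526.1333618164062, -180.26373291015625), (303.3485412597656, 71.28866577148438), 81.0076675415039)
```

View pics/crop.png

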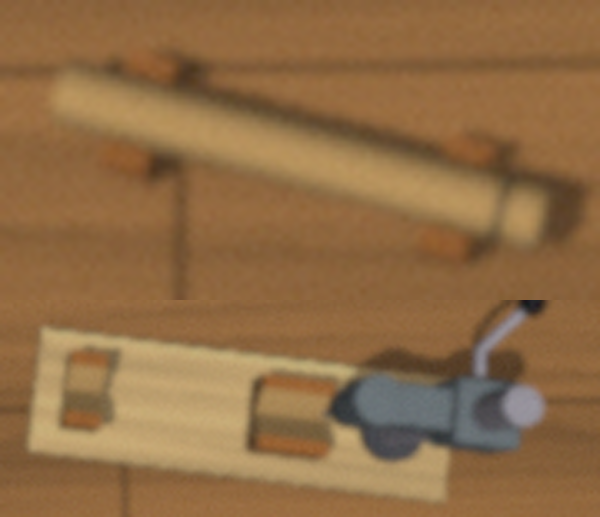

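The crop confirms the choice: the thick dowel has a dark ring near its right end, at crop (503,207). Below it the stand shows V-blocks at crop (88,390) and (293,415), with the drill head on the right. Next I turn the tool in line with the dowel.

Emit:
step_arm(
  plan="0 1 0 0 0 1;0 1 0 0 0 1;0 1 0 0 0 1;0 1 0 0 0 1;0 0 0 0 0 1;0 0 0 0 0 1;0 0 0 0 0 1;0 0 0 0 0 1;0 0 0 0 0 1;0 0 0 0 0 1;0 0 0 0 0 1;0 0 0 0 0 1;0 0 0 0 0 1;0 0 0 0 0 1;0 0 0 0 0 1;0 0 0 0 0 1;0 0 0 0 0 1;0 0 0 0 0 1;0 0 0 0 0 1;0 0 0 0 0 1",
)

```text
time_s: 2.6
tcp_pos: [0.155, 0.5838, 0.2309]
tool_rot: [[0.272, 0.962, -0.0], [0.962, -0.272, -0.001], [-0.001, -0.0, -1.0]]
wrist_force: [0.4, -0.3, -0.1]
width: 0.0854
grasp_force: 0.0
```

Emit:
step_arm(
  plan="-0.4 1 0 0 0 0;-0.4 1 0 0 0 0;-0.4 1 0 0 0 0;-0.4 1 0 0 0 0;-0.4 1 0 0 0 0;-0.4 1 0 0 0 0;-0.4 1 0 0 0 0;-0.4 1 0 0 0 0;-0.4 1 0 0 0 0;-0.4 1 0 0 0 0;-0.4 1 0 0 0 0;-0.4 1 0 0 0 0;-0.4 1 0 0 0 0;-0.4 1 0 0 0 0;-0.4 1 0 0 0 0;-0.4 1 0 0 0 0;-0.4 1 0 0 0 0;-0.4 1 0 0 0 0;-0.4 1 0 0 0 0;-0.4 1 0 0 0 0",
)

```text
time_s: 5.1
tcp_pos: [0.4983, 0.3211, 0.2313]
tool_rot: [[0.27, 0.963, 0.0], [0.963, -0.27, -0.0], [-0.0, 0.0, -1.0]]
wrist_force: [-0.2, -0.3, -0.2]
width: 0.0855
grasp_force: 0.0
```

Emit:
step_arm(
  plan="-0.4 1 0 0 0 0;-0.4 1 0 0 0 0;-0.3 1 0 0 0 0;0 1 0 0 0 0;0 1 0 0 0 0;0 1 0 0 0 0;0 0.5 0 0 0 0;0 0 0 0 0 0",
)

```text
time_s: 6.1
tcp_pos: [0.6168, 0.2655, 0.2309]
tool_rot: [[0.27, 0.963, -0.0], [0.963, -0.27, -0.0], [-0.0, -0.0, -1.0]]
wrist_force: [-0.9, 0.3, -0.1]
width: 0.0853
grasp_force: 0.0
```

```bash
python3 - <<'E'
from plant import *
from h import *
c=capture("wrist");s=observe();pickle.dump((c,s),open("w1.pkl","wb"))
cv2.imwrite("pics/w1.png",c["image"][:,:,::-1])
print(s["tcp_pos"],c["intrinsics"].tolist(),-c["R"].T@c["t"],c["R"].round(3))
E
```

```text
[0.61629367 0.26579193 0.23107241] [[315.65718849152086, 0.0, 277.8228795918682], [0.0, 315.65718849152086, 209.39781250106162], [0.0, 0.0, 1.0]] [0.63463216 0.33271474 0.37313988] [[ 0.963 -0.27   0.   ]
 [-0.26  -0.926  0.274]
 [-0.074 -0.264 -0.962]]
```

View pics/w1.png

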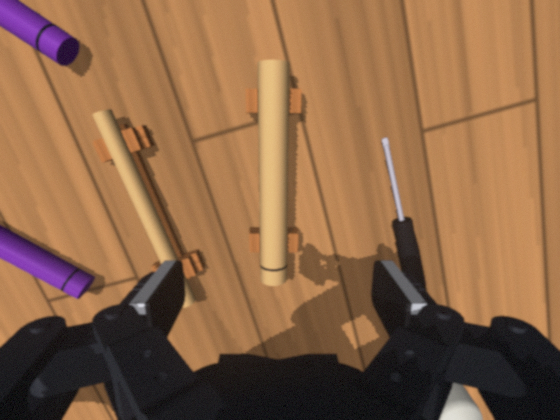

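The wrist view shows the thick dowel upright from (273,60) to (273,285), ring at (273,267). It lies between the rest blocks at (275,100) and (275,240). The thin dowel is at left, about (145,195). Next I measure.

```bash
python3 - <<'E'
from h import *
c,s=pickle.load(open("w1.pkl","rb"));T=pickle.load(open("top.pkl","rb"));S=pickle.load(open("scene.pkl","rb"))
def mask(c,box):
    hsv=cv2.cvtColor(c["image"],cv2.COLOR_RGB2HSV);x0,y0,x1,y1=box
    k=np.zeros(hsv.shape[:2],np.uint8);k[y0:y1,x0:x1]=1
    W=cloud(c)[...,2]
    return k*(W>.031).astype(np.uint8)
out={}
for n,c,b in(("w",c,(250,40,310,295)),("t",T,(165,160,265,210)),("s",S,(298,222,400,262))):
    m=mask(c,b);W=cloud(c)
    P=W[m>0]; r=cv2.minAreaRect((P[:,:2]*1000).astype(np.float32))
    v,u=np.nonzero(m); pr=cv2.minAreaRect(np.stack([u,v],1).astype(np.float32))
    print(n,m.sum(),"world rect",np.round(r[0],1),np.round(r[1],1),round(r[2],2),"pix",np.round(pr[0],1),np.round(pr[1],1),round(pr[2],2),"ztop",np.percentile(P[:,2],[50,95]).round(4))
    if n=="w":
        # ring: dark rows along the centre
        g=c["image"].sum(2).astype(float);col=[g[y,268:279].mean() for y in range(50,295)]
        print("ring row",50+np.argmin(col[150:228])+150, np.round(col[205:232]))
        rows=[(y,*np.nonzero(m[y])[0][[0,-1]]) for y in range(75,276,40) if m[y].any()];print(rows)
        for z in(.03,.046):
            L=[onplane(c,(a+b)/2,y,z)[:2].round(4).tolist() for y,a,b in rows];print(z,L)
    out[n]=pr
w=pickle.load(open("w1.pkl","rb"))[0]
for k,cc in(("t",T),("s",S)):print("tri centre",k,tri(w,out["w"][0],cc,out[k][0]))
print("tri ring top",tri(w,(273,265),T,(248.7,194)))
E
```

```text
w 6509 world rect [611.8 271.5] [240.4  31.8] 74.12 pix [272.5 172.5] [225.  31.] 90.0 ztop [0.0436 0.0461]
ring row 270 [528. 526. 527. 527. 525. 528. 526. 527. 528. 525. 525. 525. 506. 437.
 312. 286. 399. 492. 523. 525. 524. 525. 526. 526. 525. 525. 525.]
[(75, np.int64(257), np.int64(288)), (115, np.int64(258), np.int64(287)), (155, np.int64(258), np.int64(287)), (195, np.int64(259), np.int64(286)), (235, np.int64(259), np.int64(286)), (275, np.int64(260), np.int64(286))]
0.03 [[0.6413, 0.3756], [0.6307, 0.3385], [0.6193, 0.2988], [0.6072, 0.2562], [0.5941, 0.2105], [0.5807, 0.1612]]
0.046 [[0.641, 0.3736], [0.6309, 0.3382], [0.62, 0.3003], [0.6085, 0.2598], [0.596, 0.2162], [0.5832, 0.1692]]
t 907 world rect [607.4 270.9] [240.6  44.1] 74.33 pix [214.3 186.9] [83.9 15.2] 14.83 ztop [0.043 0.048]
s 739 world rect [616.8 267.2] [240.   29.5] 74.37 pix [347.2 238.1] [85.7  9.3] 7.59 ztop [0.0418 0.0465]
tri centre t (array([0.61235761, 0.27648421, 0.00283296]), np.float64(0.00032756842885245667))
tri centre s (array([0.61232605, 0.27566252, 0.02971615]), np.float64(0.010118681148169615))
tri ring top (array([0.58489455, 0.1737393 , 0.030521  ]), np.float64(0.0013063149663887492))
```

Emit:
step_arm(
  plan="0.2 -0.3 1 0 0 0;0 0 1 0 0 0;0 0 1 0 0 0;0 0 1 0 0 0;0 0 1 0 0 0;0 0 1 0 0 0;0 0 1 0 0 0;0 0 1 0 0 0;0 0 1 0 0 0;0 0 1 0 0 0;0 0 0.5 0 0 0;0 0 0.4 0 0 0;0 0 0 0 0 0",
)

```text
time_s: 7.78
tcp_pos: [0.6116, 0.2712, 0.013]
tool_rot: [[0.27, 0.963, -0.0], [0.963, -0.27, -0.0], [-0.0, -0.0, -1.0]]
wrist_force: [-0.5, 0.9, -0.4]
width: 0.0859
grasp_force: 0.0
```

Emit:
step_arm(
  plan="0 0 0 0 0 0;0 0 0 0 0 0;0 0 0 0 0 0;0 0 0 0 0 0;0 0 0 0 0 0;0 0 0 0 0 0;0 0 0 0 0 0;0 0 0 0 0 0",
  grip=-1,
)

```text
time_s: 8.78
tcp_pos: [0.6121, 0.2713, 0.0139]
tool_rot: [[0.27, 0.963, 0.001], [0.963, -0.27, 0.0], [0.001, 0.001, -1.0]]
wrist_force: [-0.2, 0.0, 5.7]
width: 0.0302
grasp_force: 59.3
```

Emit:
step_arm(
  plan="0 0 -0.3 0 0 0;0 0 -0.7 0 0 0;0 0 -1 0 0 0;0 0 -1 0 0 0;0 0 -1 0 0 0;0 0 -1 0 0 0;0 0 -1 0 0 0;0 0 -1 0 0 0;0 0 -1 0 0 0;0 0 -1 0 0 0;0 0 0 0 0 0",
)

```text
time_s: 10.15
tcp_pos: [0.6122, 0.2714, 0.1959]
tool_rot: [[0.27, 0.963, 0.004], [0.963, -0.27, 0.001], [0.002, 0.004, -1.0]]
wrist_force: [-0.9, -0.0, -1.3]
width: 0.0301
grasp_force: 59.4
```

```bash
python3 - <<'E'
from h import *
S=pickle.load(open("scene.pkl","rb"));T=pickle.load(open("top.pkl","rb"))
a=cv2.resize(S["image"][150:255,100:265],(800,509),interpolation=cv2.INTER_CUBIC)
cv2.imwrite("pics/stand.png",a[:,:,::-1])
# V-blocks: brown top pixels by height, per-camera, in base-rect frame
d=-np.array([np.cos(np.radians(81.95)),np.sin(np.radians(81.95))]);n=np.array([-d[1],d[0]])
for k,c in(("t",T),("s",S)):
    W=cloud(c).reshape(-1,3);W=W[(np.abs(W[:,:2]-[.525,-.185])<.2).all(1)]
    p=(W[:,:2]-[.525,-.186])@np.stack([d,n],1);
    q=(W[:,2]>.035)&(W[:,2]<.063)&(np.abs(p[:,1])<.045)
    h,e=np.histogram(p[q,0],np.arange(-.2,.2,.008));print(k,[(round(x,3),int(v)) for x,v in zip(e,h) if v])
    for lo,hi in((-.17,-.08),(-.01,.09)):
        z=q&(p[:,0]>lo)&(p[:,0]<hi);print(" block",p[z].min(0).round(4),p[z].max(0).round(4))
    q=(W[:,2]>.0125)&(W[:,2]<.022);print(" base",p[q].min(0).round(4),p[q].max(0).round(4))
E
```

```text
t [(np.float64(-0.16), 59), (np.float64(-0.152), 65), (np.float64(-0.144), 62), (np.float64(-0.136), 62), (np.float64(-0.128), 15), (np.float64(0.0), 30), (np.float64(0.008), 75), (np.float64(0.016), 56), (np.float64(0.024), 63), (np.float64(0.032), 61), (np.float64(0.04), 63), (np.float64(0.048), 65), (np.float64(0.056), 60), (np.float64(0.064), 31), (np.float64(0.112), 5), (np.float64(0.12), 16), (np.float64(0.128), 4), (np.float64(0.136), 1)]
 block [-0.1583 -0.0329] [-0.1256  0.0312]
 block [ 0.006  -0.0329] [0.069  0.0312]
 base [-0.1822 -0.0561] [0.1874 0.2119]
s [(np.float64(-0.16), 58), (np.float64(-0.152), 48), (np.float64(-0.144), 55), (np.float64(-0.136), 53), (np.float64(-0.128), 17), (np.float64(0.0), 15), (np.float64(0.008), 74), (np.float64(0.016), 53), (np.float64(0.024), 47), (np.float64(0.032), 52), (np.float64(0.04), 48), (np.float64(0.048), 46), (np.float64(0.056), 54), (np.float64(0.064), 37), (np.float64(0.112), 3), (np.float64(0.12), 40), (np.float64(0.128), 19), (np.float64(0.136), 14), (np.float64(0.144), 2)]
 block [-0.1574 -0.0331] [-0.1243  0.0354]
 block [ 0.0064 -0.0365] [0.0701 0.0355]
 base [-0.1816 -0.0563] [0.1895 0.2104]
```

View pics/stand.png

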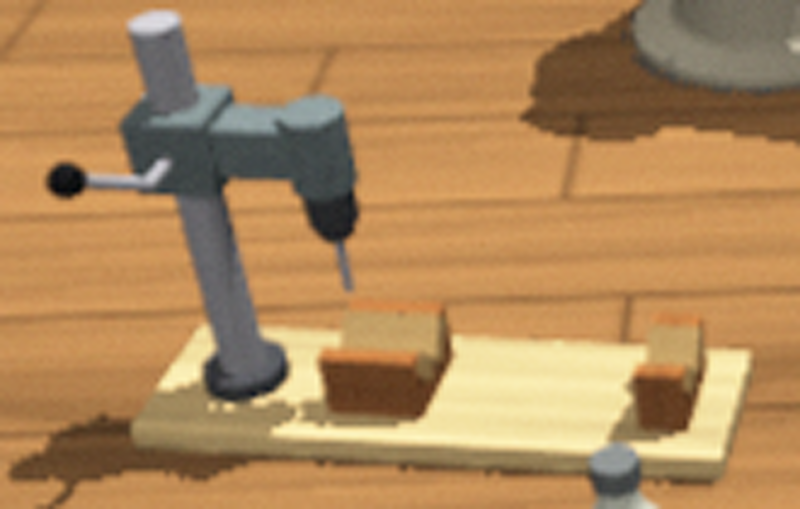

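The stand crop shows the bit tip at crop (350,290), the large V-block at (385,355) and the small one at (668,370). The grasp is sound. Next I turn the dowel to the Vs and carry it to stand x about -40 mm, staying high.

Emit:
step_arm(
  plan="-0.2 0 0 0 0 -0.8;-0.6 0 0 0 0 -0.9;-1 -0.1 0 0 0 0;-1 -0.1 0 0 0 0;-1 -0.1 0 0 0 0;-1 -0.1 0 0 0 0;-1 -0.1 0 0 0 0;-1 -0.1 0 0 0 0;-1 -0.1 0 0 0 0;-1 -0.1 0 0 0 0;-1 -0.1 0 0 0 0;-1 -0.1 0 0 0 0;-1 0 0 0 0 0;-1 0 0 0 0 0;-1 0 0 0 0 0;-1 0 0 0 0 0;-1 0 0 0 0 0;-0.8 0 0 0 0 0;-0.6 0 0 0 0 0;-0.3 0 0 0 0 0",
)

```text
time_s: 12.65
tcp_pos: [0.5427, -0.0731, 0.1933]
tool_rot: [[0.137, 0.991, 0.0], [0.991, -0.137, 0.0], [0.0, 0.0, -1.0]]
wrist_force: [-0.4, 1.3, -1.8]
width: 0.0302
grasp_force: 59.5
```

```bash
cat > look.py <<'E'
import sys
from plant import *
from h import *
k=sys.argv[1]
D={n:capture(n) for n in("scene","top","wrist")};s=observe();pickle.dump((D,s),open(k+".pkl","wb"))
p=s["tcp_pos"]
d=-np.array([np.cos(np.radians(81.95)),np.sin(np.radians(81.95))]);n=np.array([-d[1],d[0]]);O=np.array([.5323,-.1297])
F=np.stack([d,n],1)
print("t",s["time_s"],"tcp",p.round(4),"tcp in stand",((p[:2]-O)@F).round(4),"toolx ang",np.degrees(np.arctan2(*s["tool_rot"][[1,0],0])).round(2),"R",s["tool_rot"][2].round(4),"F",s["wrist_force"].round(1),s["width"].round(4))
tip=[*(O+.11*d),.087]
print("pred tip px",proj(D["scene"],tip).round(1),proj(D["wrist"],tip).round(1))
E
python3 look.py a; python3 - <<'E'
from h import *
D,s=pickle.load(open("a.pkl","rb"))
a=cv2.resize(D["scene"]["image"][90:250,110:330],(770,560),interpolation=cv2.INTER_CUBIC)
b=D["wrist"]["image"]
cv2.imwrite("pics/a.png",np.hstack([cv2.resize(a,(440,320)),cv2.resize(b,(360,270)) if 0 else cv2.copyMakeBorder(cv2.resize(b,(360,270)),0,50,0,0,0)])[:,:,::-1])
E
```

```text
Traceback (most recent call last):
  File "look.py", line 9, in <module>
    print("t",s["time_s"],"tcp",p.round(4),"tcp in stand",((p[:2]-O)@F).round(4),"toolx ang",np.degrees(np.arctan2(*s["tool_rot"][[1,0],0])).round(2),"R",s["tool_rot"][2].round(4),"F",s["wrist_force"].round(1),s["width"].round(4))
                                                                                                                                                                                                                  ^^^^^^^^^^^^^^^^
AttributeError: 'float' object has no attribute 'round'
```

View pics/a.png

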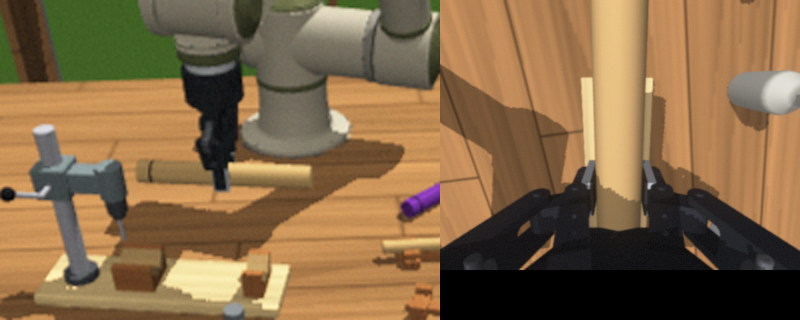

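The left view shows the dowel level in the gripper with its ringed end at (145,170), clear of the drill head. The bit tip is at (122,235). In the wrist view the dowel is centred over the base. Next I measure the held dowel relative to the tool.

```bash
sed -i 's/s\["width"\].round(4)/s["width"]/' look.py; cat > dow.py <<'E'
import sys
from h import *
D,s=pickle.load(open(sys.argv[1]+".pkl","rb"))
d=-np.array([np.cos(np.radians(81.95)),np.sin(np.radians(81.95))]);n=np.array([-d[1],d[0]]);O=np.array([.5323,-.1297]);F=np.stack([d,n],1)
p=s["tcp_pos"];pt=(p[:2]-O)@F
for k in("scene","top","wrist"):
    c=D[k];W=cloud(c);q=(W[...,:2]-O)@F-pt;z=W[...,2]-p[2]
    hsv=cv2.cvtColor(c["image"],cv2.COLOR_RGB2HSV)
    m=(np.abs(q[...,1])<.03)&(np.abs(q[...,0])<.15)&(np.abs(z-.016)<.025)&(hsv[...,1]>70)&(hsv[...,0]<26)&(hsv[...,0]>8)
    nn,lab,st,_=cv2.connectedComponentsWithStats(m.astype(np.uint8))
    Q=q[m];Z=z[m]
    if len(Q)<50: print(k,len(Q));continue
    # outline: per-slice lateral mid & top
    L=[]
    for a in np.arange(-.12,.12,.02):
        i=(Q[:,0]>=a)&(Q[:,0]<a+.02)
        if i.sum()>8:L.append((round(a+.01,3),*np.percentile(Q[i,1],[3,97]).round(4),Z[i].max().round(4)))
    print(k,len(Q),"ext",np.percentile(Q[:,0],[.5,99.5]).round(4));print("  ",[tuple(float(x) for x in l) for l in L])
    print("  px",np.nonzero(m)[1].min(),np.nonzero(m)[1].max())
E
python3 look.py a; python3 dow.py a
```

```text
t 12.95 tcp [ 0.5428 -0.072   0.1933] tcp in stand [-0.0586  0.0023] toolx ang 82.19 R [ 1.e-04  0.e+00 -1.e+00] F [-0.6 -0.1 -1.9] 0.029686226506843817
pred tip px [171.8 209.6] [275.6 376.4]
scene 912 ext [-0.1173  0.1209]
   [(-0.11, -0.0103, 0.0175, 0.033), (-0.09, -0.0013, 0.0178, 0.0341), (-0.07, -0.0004, 0.0184, 0.0327), (-0.05, -0.0003, 0.0181, 0.0333), (-0.03, -0.0049, 0.0186, 0.0331), (-0.01, -0.004, 0.0174, 0.0324), (0.01, 0.0097, 0.0279, 0.0266), (0.03, 0.004, 0.0179, 0.0329), (0.05, -0.0058, 0.018, 0.0325), (0.07, -0.0023, 0.0194, 0.033), (0.09, -0.0003, 0.0187, 0.033), (0.11, 0.0001, 0.0188, 0.0329)]
  px 172 266
top 444 ext [-0.1185  0.0629]
   [(-0.11, -0.0151, 0.0144, 0.035), (-0.09, -0.0149, 0.014, 0.0361), (-0.07, -0.0151, 0.0137, 0.0363), (-0.05, -0.015, 0.0138, 0.0352)]
  px 297 373
wrist 28847 ext [-0.1057  0.0272]
   [(-0.11, -0.0157, 0.0133, 0.0337), (-0.09, -0.0154, 0.013, 0.0347), (-0.07, -0.0154, 0.013, 0.0338), (-0.05, -0.0153, 0.0131, 0.0335), (-0.03, -0.0153, 0.0132, 0.0337), (-0.01, -0.0167, 0.0146, 0.0409), (0.01, -0.0161, 0.0141, 0.0407), (0.03, -0.0157, 0.0137, 0.0329)]
  px 203 352
```

The bit-tip prediction at (171.8,209.6) matches the measured (172.2,209.8), so the stand frame is good. Next I shift over the lay-down spot and lower.

Emit:
step_arm(
  plan="-0.4 -0.1 0 0 0 0.05;-0.5 0 0.5 0 0 0;0 0 1 0 0 0;0 0 1 0 0 0;0 0 1 0 0 0;0 0 1 0 0 0;0 0 1 0 0 0;0 0 0.8 0 0 0;0 0 0.4 0 0 0;0 0 0.1 0 0 0;0 0 0 0 0 0",
)

```text
time_s: 14.32
tcp_pos: [0.5385, -0.0902, 0.0577]
tool_rot: [[0.141, 0.99, 0.001], [0.99, -0.141, -0.0], [-0.0, 0.001, -1.0]]
wrist_force: [0.4, -0.5, -1.9]
width: 0.0299
grasp_force: 59.5
```

```bash
python3 look.py b; python3 dow.py b; python3 - <<'E'
from h import *
D,s=pickle.load(open("b.pkl","rb"))
a=cv2.resize(D["scene"]["image"][140:260,110:290],(792,528),interpolation=cv2.INTER_CUBIC)
cv2.imwrite("pics/b.png",a[:,:,::-1])
E
```

```text
t 14.475 tcp [ 0.5385 -0.0901  0.0578] tcp in stand [-0.0401  0.0006] toolx ang 81.92 R [-2.e-04  1.e-03 -1.e+00] F [ 0.3 -0.8 -2.2] 0.03005214478134365
pred tip px [171.8 209.6] [278.6 546.1]
scene 877 ext [-0.1173  0.1486]
   [(-0.11, -0.0121, 0.0184, 0.0337), (-0.09, -0.0031, 0.0178, 0.0331), (-0.07, -0.0041, 0.019, 0.0323), (-0.05, 0.0004, 0.0287, 0.0334), (-0.03, -0.0073, 0.0294, 0.0345), (-0.01, -0.0037, 0.0182, 0.0328), (0.03, 0.0028, 0.018, 0.0323), (0.05, -0.0053, 0.0177, 0.0334), (0.07, -0.0027, 0.0185, 0.0336), (0.09, -0.0067, 0.0183, 0.0341), (0.11, -0.0047, 0.0282, 0.0357)]
  px 171 262
top 425 ext [-0.1184 -0.0332]
   [(-0.11, -0.0144, 0.014, 0.0358), (-0.09, -0.0145, 0.0152, 0.0356), (-0.07, -0.0151, 0.018, 0.0342), (-0.05, -0.028, 0.0277, 0.0358), (-0.03, -0.0242, 0.0283, 0.0362)]
  px 300 397
wrist 32613 ext [-0.1056  0.0269]
   [(-0.11, -0.0153, 0.0137, 0.0335), (-0.09, -0.0149, 0.0134, 0.0342), (-0.07, -0.0207, 0.0201, 0.0337), (-0.05, -0.0279, 0.0278, 0.0336), (-0.03, -0.0261, 0.0261, 0.0338), (-0.01, -0.0165, 0.0164, 0.041), (0.01, -0.0162, 0.0141, 0.0406), (0.03, -0.0158, 0.0136, 0.0331)]
  px 201 353
```

View pics/b.png

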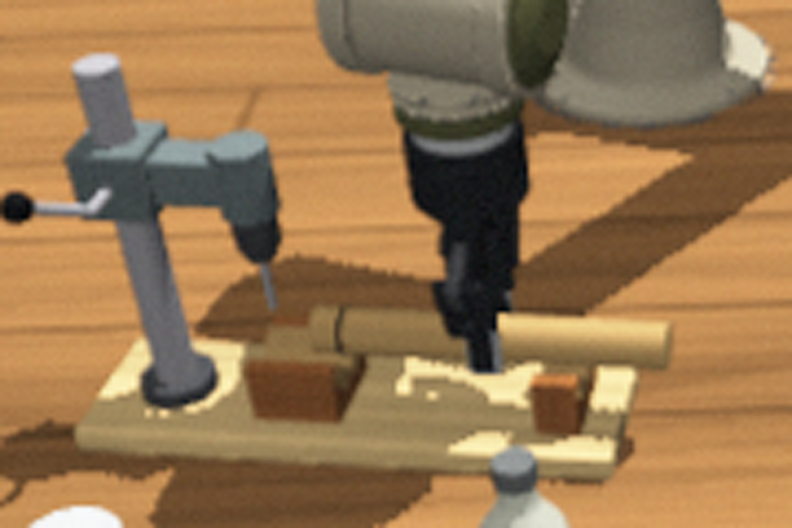

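The dowel hangs over the Vs: ringed end at (320,328), ring at (340,328), bit tip at (272,307), so it is still short of the bit. I lower gently onto the Vs.

Emit:
step_arm(
  plan="0 0 0.3 0 0 0;0 0 0.1 0 0 0;0 0 0.05 0 0 0;0 0 0 0 0 0",
)

```text
time_s: 14.98
tcp_pos: [0.5382, -0.09, 0.0482]
tool_rot: [[0.141, 0.99, -0.0], [0.99, -0.141, 0.0], [0.0, -0.0, -1.0]]
wrist_force: [0.2, 0.5, -1.7]
width: 0.0305
grasp_force: 59.5
```

Emit:
step_arm(
  plan="0 0 0.05 0 0 0;0 0 0 0 0 0",
)

```text
time_s: 15.22
tcp_pos: [0.5383, -0.09, 0.0474]
tool_rot: [[0.14, 0.99, 0.0], [0.99, -0.14, -0.0], [-0.0, 0.0, -1.0]]
wrist_force: [-0.3, 0.2, -1.3]
width: 0.0305
grasp_force: 59.5
```

Emit:
step_arm(
  plan="0 0 0.05 0 0 0;0 0 0 0 0 0",
)

```text
time_s: 15.48
tcp_pos: [0.5383, -0.0901, 0.0472]
tool_rot: [[0.14, 0.99, 0.0], [0.99, -0.14, -0.0], [-0.0, 0.0, -1.0]]
wrist_force: [-3.9, -0.9, 8.6]
width: 0.03
grasp_force: 60.5
```

Emit:
step_arm(
  plan="0 -0.03 0 0 0 0;0 0 0 0 0 0",
)

```text
time_s: 15.72
tcp_pos: [0.5378, -0.09, 0.0468]
tool_rot: [[0.141, 0.99, 0.001], [0.99, -0.141, -0.0], [-0.0, 0.001, -1.0]]
wrist_force: [-1.2, 0.5, 5.3]
width: 0.0304
grasp_force: 59.7
```

Emit:
step_arm(
  plan="-0.1 0 0 0 0 0;-0.2 0 0 0 0 0;-0.2 0 0 0 0 0;-0.2 0 0 0 0 0;-0.2 0 0 0 0 0;-0.2 0 0 0 0 0;0 0 0 0 0 0",
)

```text
time_s: 16.6
tcp_pos: [0.5345, -0.1113, 0.0464]
tool_rot: [[0.14, 0.99, -0.0], [0.99, -0.14, 0.001], [0.001, -0.0, -1.0]]
wrist_force: [-1.9, 4.8, 5.5]
width: 0.0303
grasp_force: 60.0
```

```bash
python3 look.py c; python3 dow.py c|head -3
```

```text
t 16.75 tcp [ 0.5345 -0.1114  0.0465] tcp in stand [-0.0185 -0.0004] toolx ang 81.94 R [ 6.e-04 -4.e-04 -1.e+00] F [-2.5  3.9  5.1] 0.029993003476921472
pred tip px [171.8 209.6] [280.7 547.2]
scene 892 ext [-0.1176  0.1441]
   [(-0.11, -0.011, 0.0172, 0.0328), (-0.09, -0.0022, 0.0234, 0.0331), (-0.07, -0.0007, 0.029, 0.034), (-0.05, -0.0061, 0.0292, 0.0332), (-0.03, -0.0033, 0.0179, 0.0328), (-0.01, -0.0079, 0.0174, 0.0337), (0.03, 0.0034, 0.0181, 0.0308), (0.05, -0.0013, 0.0192, 0.0337), (0.07, -0.0057, 0.0184, 0.0339), (0.09, -0.0044, 0.0289, 0.0339), (0.11, -0.001, 0.0295, 0.0353)]
  px 166 255
```

Emit:
step_arm(
  plan="-0.2 0 0 0 0 0;-0.2 0 0 0 0 0;-0.2 0 0 0 0 0;-0.2 0 0 0 0 0;-0.2 0 0 0 0 0;-0.1 0 0 0 0 0;0 0 0 0 0 0",
)

```text
time_s: 17.62
tcp_pos: [0.5314, -0.1329, 0.0465]
tool_rot: [[0.14, 0.99, -0.0], [0.99, -0.14, 0.001], [0.001, -0.0, -1.0]]
wrist_force: [-1.0, 4.6, 5.8]
width: 0.0302
grasp_force: 60.0
```

```bash
python3 look.py d; python3 dow.py d|head -3; python3 - <<'E'
from h import *
D,s=pickle.load(open("d.pkl","rb"));c=D["scene"]
a=cv2.resize(c["image"][185:245,140:230],(792,528),interpolation=cv2.INTER_CUBIC)
cv2.imwrite("pics/d.png",a[:,:,::-1])
d=-np.array([np.cos(np.radians(81.95)),np.sin(np.radians(81.95))]);n=np.array([-d[1],d[0]]);O=np.array([.5323,-.1297])
g=cv2.cvtColor(c["image"],cv2.COLOR_RGB2GRAY).astype(np.float32)
# brightness along lines on the visible side of the dowel (camera at +x): angle phi from top
for phi in(20,40,60):
    xs=np.arange(.08,.135,.001);P=[[*(O+x*d+n*.016*np.sin(np.radians(phi))),.0626+.016*np.cos(np.radians(phi))] for x in xs]
    uv=np.array([proj(c,p) for p in P],np.float32)
    v=cv2.remap(g,uv[None,:,0],uv[None,:,1],cv2.INTER_CUBIC)[0]
    print(phi,v.round().astype(int).tolist())
print("x from",.08,"tip px",proj(c,[*(O+.11*d),.087]),"dowel x110 top",proj(c,[*(O+.11*d),.0786]))
E
```

```text
t 17.775 tcp [ 0.5314 -0.1329  0.0465] tcp in stand [ 0.0033 -0.0004] toolx ang 81.94 R [ 9.e-04 -4.e-04 -1.e+00] F [-2.2  5.7  6.3] 0.03035022190067265
pred tip px [171.8 209.6] [280.8 515.8]
scene 836 ext [-0.1176  0.1215]
   [(-0.11, -0.0054, 0.0244, 0.0324), (-0.09, -0.0173, 0.0293, 0.0338), (-0.07, -0.0054, 0.0255, 0.0329), (-0.05, -0.0023, 0.018, 0.0343), (-0.03, -0.0011, 0.018, 0.0335), (-0.01, -0.0054, 0.0177, 0.034), (0.01, 0.0141, 0.0221, 0.0269), (0.03, 0.0059, 0.0192, 0.0321), (0.05, -0.0059, 0.0182, 0.0332), (0.07, -0.0007, 0.0292, 0.0337), (0.09, -0.0016, 0.0295, 0.0319), (0.11, -0.0057, 0.0278, 0.0331)]
  px 166 247
20 [126, 125, 125, 125, 126, 126, 126, 126, 125, 125, 125, 125, 125, 125, 126, 126, 127, 126, 125, 124, 118, 109, 97, 89, 81, 79, 84, 95, 111, 124, 130, 129, 127, 128, 128, 129, 129, 129, 128, 127, 126, 124, 120, 117, 112, 100, 89, 78, 71, 70, 72, 73, 72, 71, 71, 72]
40 [124, 123, 123, 122, 122, 123, 124, 124, 124, 123, 124, 125, 126, 127, 126, 125, 124, 124, 124, 121, 118, 113, 103, 84, 68, 62, 70, 86, 104, 114, 118, 122, 125, 125, 126, 127, 127, 127, 126, 124, 122, 120, 120, 118, 111, 103, 94, 88, 86, 87, 85, 84, 84, 84, 84, 85]
60 [118, 118, 118, 117, 117, 116, 116, 115, 115, 114, 115, 116, 117, 117, 116, 116, 117, 118, 119, 117, 114, 109, 94, 79, 65, 61, 66, 77, 91, 103, 113, 119, 119, 116, 115, 115, 116, 116, 115, 114, 113, 113, 113, 111, 108, 105, 99, 93, 88, 84, 83, 84, 85, 86, 87, 87]
x from 0.08 tip px [171.79309326 209.61847141] dowel x110 top [172.30658813 211.94049429]
```

View pics/d.png

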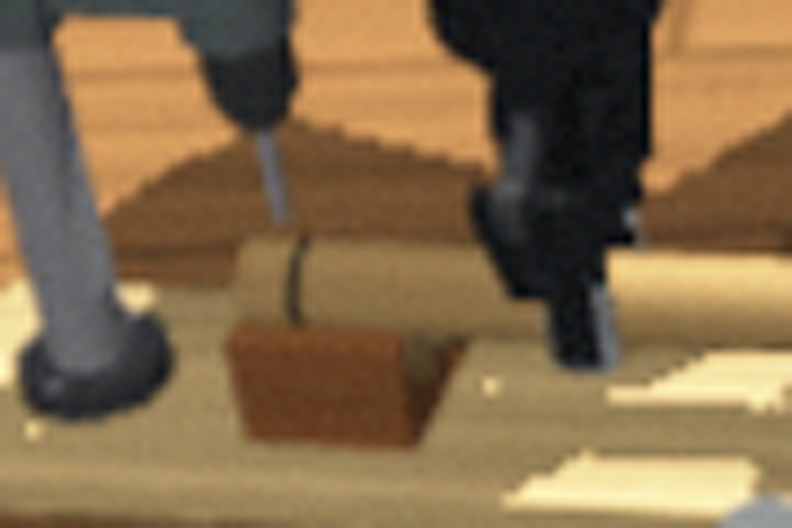

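The dowel is seated with the ring at crop (297,280), still about 5 mm short of the tip at (283,220). The ring profile gives stand x = 104.8 mm against 110. I slide the last 5.2 mm and then press.

Emit:
step_arm(
  plan="-0.1 0 0 0 0 0;-0.1 0 0 0 0 0;-0.06 -0.01 0 0 0 0;0 0 0 0 0 0;0 0 0.015 0 0 0;0 0 0 0 0 0;0 0 0 0 0 0",
)

```text
time_s: 18.65
tcp_pos: [0.5307, -0.1381, 0.0464]
tool_rot: [[0.14, 0.99, 0.0], [0.99, -0.14, 0.001], [0.001, 0.0, -1.0]]
wrist_force: [-2.0, 5.0, 7.8]
width: 0.0303
grasp_force: 60.2
```

```bash
cat > ring.py <<'E'
from plant import *
from h import *
c=capture("scene");s=observe()
d=-np.array([np.cos(np.radians(81.95)),np.sin(np.radians(81.95))]);n=np.array([-d[1],d[0]]);O=np.array([.5323,-.1297])
g=cv2.cvtColor(c["image"],cv2.COLOR_RGB2GRAY).astype(np.float32)
for phi in(20,40,60):
    xs=np.arange(.09,.125,.0005);P=[[*(O+x*d+n*.016*np.sin(np.radians(phi))),.0626+.016*np.cos(np.radians(phi))] for x in xs]
    uv=np.array([proj(c,p) for p in P],np.float32)
    v=cv2.remap(g,uv[None,:,0],uv[None,:,1],cv2.INTER_CUBIC)[0]
    w=np.clip(np.median(v)-12-v,0,None);w[np.abs(xs-xs[v.argmin()])>.006]=0;print(phi,(w@xs/w.sum()).round(4))
print(s["time_s"],s["tcp_pos"].round(4),((s["tcp_pos"][:2]-O)@np.stack([d,n],1)).round(4),"F",s["wrist_force"].round(1),"lat",(s["wrist_force"][:2]@n).round(1),"long",(s["wrist_force"][:2]@d).round(1),"M",s["moment"].round(2))
# bit tip: grey bit against table, column centre per row
r=slice(198,214);hsv=cv2.cvtColor(c["image"],cv2.COLOR_RGB2HSV)
for y in range(202,213):
    x=np.arange(164,180);w=np.clip(110.-hsv[y,x,1],0,None);print(y,(w@x/w.sum()).round(2) if w.sum() else None,int(w.sum()),end="; ")
E
python3 ring.py
```

```text
20 0.1103
40 0.1102
60 0.1106
18.7 [ 0.5307 -0.1381  0.0464] [ 0.0085 -0.0004] F [-2.3  6.1  8.7] lat -3.1 long -5.7 M [0.87 0.2  0.17]
202 169.93 214; 203 170.21 178; 204 170.41 177; 205 170.59 198; 206 170.77 205; 207 171.06 190; 208 171.34 157; 209 171.42 143; 210 171.36 22; 211 None 0; 212 None 0;
```

Emit:
step_arm(
  plan="0.01 -0.025 0.01 0 0 0;0 0 0 0 0 0;0 0 0 0 0 0",
)

```text
time_s: 19.08
tcp_pos: [0.5307, -0.1381, 0.0464]
tool_rot: [[0.14, 0.99, 0.002], [0.99, -0.14, 0.0], [0.0, 0.002, -1.0]]
wrist_force: [0.0, 5.1, 7.6]
width: 0.0302
grasp_force: 60.2
```

```bash
python3 ring.py
```

```text
20 0.1103
40 0.1101
60 0.1106
19.125 [ 0.5306 -0.138   0.0464] [ 0.0085 -0.0005] F [-0.5  5.   7.4] lat -1.2 long -4.8 M [ 0.77 -0.07  0.19]
202 169.95 209; 203 170.18 191; 204 170.38 178; 205 170.59 199; 206 170.75 203; 207 171.05 182; 208 171.39 159; 209 171.4 141; 210 171.33 15; 211 None 0; 212 None 0;
```

Balanced sideways. A little more downward press brings it to about 10 N.

Emit:
step_arm(
  plan="0 0 0.015 0 0 0;0 0 0 0 0 0;0 0 0 0 0 0;0 0 0 0 0 0",
)

```text
time_s: 19.62
tcp_pos: [0.5307, -0.1381, 0.0464]
tool_rot: [[0.14, 0.99, 0.002], [0.99, -0.14, 0.0], [0.0, 0.002, -1.0]]
wrist_force: [-0.2, 5.2, 8.9]
width: 0.0304
grasp_force: 60.5
```

```bash
python3 ring.py
```

```text
20 0.1103
40 0.1102
60 0.1106
19.675 [ 0.5307 -0.1381  0.0464] [ 0.0085 -0.0004] F [-1.4  4.8 10.2] lat -2.1 long -4.6 M [0.78 0.16 0.11]
202 169.95 212; 203 170.13 181; 204 170.33 184; 205 170.61 199; 206 170.79 206; 207 171.09 184; 208 171.33 159; 209 171.43 149; 210 171.47 15; 211 None 0; 212 None 0;
```

```bash
python3 -c "
from plant import *
print(finish_job())"
```

```text
the job is handed in; nothing more can be done
None
```

The job is handed in: the dowel lies in both V-blocks with its ring measured within about 1 mm of the bit's tip, and the gripper holds it down with about 10 N; no contact with the bit or the bystander items was seen.

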